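# Crack the seal of the dry-storage tub and hold its lid ajar

### The arm

A 7-joint arm with a two-finger parallel gripper is mounted at the origin on the work surface. World frame = base frame: x ahead of the robot, y to its left, z up, the work surface at z = 0. Lengths are in m, angles in degrees, forces in N, time in s.
With the tool pointing down it reaches from about 0.425 to 0.875 m from the base axis. Payload 4.7 kg.
Tool frame: the origin (TCP) lies at the very end of the fingers, on their centre line; the grasp point (between the pads) lies 19 mm behind it; y points along the fingers, z is the direction in which the jaws open and shut, and the axes are right-handed (so a half turn about y gives the same grasp; the last joint's range is limited). The gripper opens to 87 mm and grips with 3 to 60 N. Pads are 19 mm wide; open, the fingers measure 117 mm over their backs; the gripper's body (75 mm by 190 mm) begins 51 mm behind the grasp point.
Start: joints at [-71.213, 18.392, -4.016, 83.108, 1.295, 78.541, -3.26], TCP at [0.201, 0.618, 0.223] pointing down, gripper open.
Joint ranges: [-163.93, 163.93], [-17.29, 119.83], [-79.2, 71.16], [3.27, 140.29], [-89.18, 269.18], [5.43, 117.66], [-154.24, 154.24]. Speed limits (degrees/s): [147.25, 147.25, 180, 180, 180, 180, 180].

### API

Orientations are given as [roll, pitch, yaw] about the fixed x, y, z axes, in that order (R = Rz(yaw) Ry(pitch) Rx(roll)).
In Python, from cell import env gives the robot as it stands.
- The arm moves only by the shell command python3 -m pendant 'ROWS' [FORCE]. ROWS is JSON, one flat list of numbers, 7 for each row, row after row: the shift along the world's x, y, z in units of 40 mm (1.0 is 40 mm), then the turn, a rotation vector about the world's x, y, z in units of 10 degrees (1.0 is 10 degrees), then the finger opening in mm, from 0 to 87. In form: [x, y, z, wx, wy, wz, jaw, x, y, z, wx, wy, wz, jaw, ...]. A call has 1 to 10 rows; each row shifts and turns the commanded pose from where the row before left it; what a row does not reach is not made up. A row lasts 1/8 s, in which the tool goes at most 62.5 mm and 10.7 degrees, less where a joint would pass 70% of its speed; a pose out of reach is approached as far as the arm can. A call is refused whole if a number of a shift passes 1 or a number of a turn 1, either way. A call with a gripper value outside its range is refused whole. The fingers move at their own pace and stop on an object; FORCE is the grip in N (left out, the last holds). Time passes only in rows, so rows that do not move let the fingers close. It gives the time, the measured TCP pose, the force and the opening at its end, in the units of the state.
- env.get_obs(): the state, without advancing time (a new reading comes with each control period).
- env.read_camera(name): name is "scene" or "top" or "wrist"; returns a dict with "image" (480x640x3 uint8, red, green, blue), "fx", "fy", "cx", "cy" (pixels), "cam_to_world" (4x4, takes a point from camera to world coordinates). Camera axes: x right, y up, looking along -z (the intrinsics and any distortion apply to the point x, -y, -z); pixel columns grow to the right and rows downward; lengths in m; the calibration is good to about 2 mm. A picture is of the moment at which its call begins. There is no depth.
- env.sign_off(): hands the job in, once; it reports no verdict.
The state is a dict: "time_s": time; "qpos": joint angles; "joint_velocities": joint speeds; "effort": joint torques, N m; "tool_pos": TCP position; "tool_rot": TCP orientation; "force": force on the tool from outside, world axes, zero at the start; "wrist_torque": the same for the moment, N m; "grip_width": finger opening in m.
Only numpy, scipy, OpenCV 4.12 (cv2) and the standard library are available. Lean on these libraries where they do the work, as an engineer would, in place of code of your own. Each camera call takes 0.05 s, during which the arm holds its last target.

### The job

Lift the carton off the lid of the clear storage tub and stand it upright in the wooden tray beside the roll of tape. Then take the bow handle on the lid, pull until the sticky rubber seal lets go, and hold the lid ajar with its front edge about 3 cm above the tub's rim so that I can slip a fresh drying pack in; do not fling it wide open, and leave everything else on the desk where it stands. You finish while still holding the lid there: do not let go of it.

Things in the scene. Friction and masses are not known exactly. Their poses are not given: they have to be found in the camera images.
- tub: Clear plastic storage tub of white capped tubes, 240 (x) x 200 (y) x 100 mm tall, fixed to the desk, grey lid; its two side clips already hang undone. Origin: centre of its underside. Its x axis points from the handle side (front, towards the robot) to the hinge side, z up. It stands on the robot's left or right, the tray on the other side, turned up to 0.25 rad.
- lid_angle (a joint): Lid opening, rad: 0 shut, grows as the front edge rises (0.12 = 30 mm up, 0.29 = 72 mm). Hinge line along the tub's y axis. The rubber seal holds the shut lid: pulled up at the handle it gives 1 to 2 mm up to a peak of about 15 N (lid weight included), then the force falls within 6 mm of lift to the lid's weight, about 3 N. Past 0.04 rad it swings freely and falls shut if let go.
- lid_handle (a point): Middle of the bar of the lid's bow handle: a round grey bar 12 mm thick and 100 mm long, lying along the tub's y axis, its middle 32 mm above the lid's top face. In the tub's frame with the lid shut: x -85, y 0, z 148.5 mm; 205 mm in front of the hinge line and 40 mm above it. Sturdy: pinch it firmly from above across the bar (along the tub's x axis). It moves on an arc about the hinge line.
- lid_edge (a point): Middle of the underside of the lid's front lip, 250 mm in front of the hinge line. In the tub's frame with the lid shut: x -130, y 0, z 100.5 mm. Its height tells how far the lid is open.
- lid_hinge (a point): Middle of the lid's hinge line. In the tub's frame: x +120, y 0, z 100.5 mm. The lid is a flat grey plastic plate 256 x 216 x 8 mm, its top face at z 108.5 mm when shut.
- carton: The plain cardboard carton that stands on the tub's lid behind the handle, 52 (x) x 84 (y) x 62 mm tall, about 160 g, closed and stiff. Origin: centre of its underside. z up. On the lid it is turned up to 0.4 rad from the tub.
- tray: Shallow open tray of light wood, 240 (x) x 280 (y) x 45 mm tall outside, walls and floor 8 mm thick, fixed to the desk. Origin: centre of its underside. Its y axis points to the robot's left, turned up to 0.15 rad. A roll of tape lies in its -y half; its +y half is empty.
- tape: Roll of brown tape lying flat in the tray, 90 mm across, 24 mm tall. Origin: centre of its underside. Leave it where it lies.
- spare_carton: Bystander: a carton just like the other, standing on the desk behind the tub and tray. Origin: centre of its underside.
- pump_bottle: Bystander: pale pump bottle, 52 mm across, 139 mm tall, standing in front of and between the tub and the tray. Origin: centre of its underside.
- water_bottle: Bystander: water bottle, 60 mm across, 190 mm tall, at one side. Origin: centre of its underside.
- pill_jar: Bystander: white jar, 52 mm across, 85 mm tall, at one side. Origin: centre of its underside.
- mug: Bystander: white mug, 80 mm across, 92 mm tall, at one side. Origin: centre of its underside.
- stapler: Bystander: desk stapler, 38 x 135 x 45 mm, at one side. Origin: centre of its underside.
Not all that is in view belongs to the job. Leave any pink look-alike of the carton alone.

How it is judged (in metres and radians):
On the way, in this order (a step that is already met when the one before it is completed fails the run):
1. the carton stands upright on the tray's floor, let go and at rest, the lid still shut (x of carton in the frame of tray between -0.09 and 0.09 m and y of carton in the frame of tray between -0.11 and 0.11 m and z of carton in the frame of tray below 0.013 m and angle between carton's own z axis and vertical below 0.1 rad and contact force between the fingers and carton below 0.05 N and linear speed of carton below 0.02 m/s and value of joint lid_angle below 0.01 rad), for 0.2 s.
2. the seal is broken and the lid comes up in the fingers, past the reach of the seal (value of joint lid_angle above 0.05 rad and contact force between the fingers and tub above 0.5 N), for 0.1 s.
At the end, for the whole second after the job is handed in: The fingers hold the lid ajar and still, its front edge between 18 and 45 mm above where it lies shut (lid angle 0.072 to 0.18 rad); the carton stands upright (within 0.1 rad) and at rest on the floor of the wooden tray; no bystander has been moved by more than 3 cm (value of joint lid_angle between 0.072 and 0.18 rad and velocity of joint lid_angle between -0.05 and 0.05 rad/s and contact force between the fingers and tub above 0.5 N and x of carton in the frame of tray between -0.09 and 0.09 m and y of carton in the frame of tray between -0.11 and 0.11 m and z of carton in the frame of tray below 0.013 m and angle between carton's own z axis and vertical below 0.1 rad and linear speed of carton below 0.02 m/s); the arm keeps its last pose, push and grip.
It fails at once if the lid is flung wide open: its front edge rises more than about 7 cm (value of joint lid_angle above 0.29 rad).
It fails at once if the carton is tipped over (angle between carton's own z axis and vertical above 0.7 rad).
It fails at once if something else on the desk is pushed more than 3 cm from its place (distance of any of tape, spare_carton, pump_bottle, water_bottle, pill_jar, mug, stapler from where it was at the start of the episode above 0.03 m).
It also fails if it takes over 61 s, if anything falls off the work surface, if the arm or the gripper's body presses on something with over 40 N, if the wrist force passes 120 N, or if a joint passes its speed limit or range.

## Working session

There is one attempt and no reset: what is moved stays moved. The work goes in short steps, Python scripts to look and compute and a shell command to move; the robot and the scene stay as the last step left them, time stands still between calls to the robot, and variables do not carry over. Pictures are saved under pics/ and viewed, and the job is handed in when it is done.

```bash
ls; mkdir -p pics; python3 - <<'E'
from cell import env
import cv2,pickle
o=env.get_obs();print(o)
d={}
for n in("scene","top","wrist"):
    c=env.read_camera(n);cv2.imwrite(f"pics/{n}0.png",c["image"][:,:,::-1]);d[n]=c
    print(n,[c[k] for k in("fx","fy","cx","cy")],c["cam_to_world"].round(3).tolist(),[k for k in c])
pickle.dump(d,open("c0.pkl","wb"))
E
```

```text
pics
{'time_s': 0.0, 'qpos': array([-71.2127537 ,  18.43999675,  -4.01573854,  83.17360033,
         1.29657123,  78.54353844,  -3.25867133]), 'joint_velocities': array([ 0.02146334,  0.0026652 , -0.00527501,  0.02624002, -0.01758628,
       -0.03806361,  0.06604651]), 'effort': array([-6.89612830e-05, -4.91294217e+01, -4.03931066e-01, -3.12520158e+01,
       -6.38339971e-02,  4.40702587e-02,  1.99071592e-04]), 'tool_pos': array([0.20052176, 0.61770655, 0.22146237]), 'tool_rot': array([-9.01118012e+01, -7.30712985e-03, -1.79756795e+01]), 'force': array([ 0.38375489, -0.74362346,  1.11373552]), 'wrist_torque': array([0.03250693, 0.03100792, 0.04492111]), 'grip_width': 0.08710777902051857}
scene [481.37844864639686, 481.37844864639686, 312.60999746930315, 243.12139344272447] [[0.782, -0.366, 0.505, 1.198], [0.624, 0.446, -0.642, -0.791], [0.009, 0.817, 0.576, 0.836], [0.0, 0.0, 0.0, 1.0]] ['image', 'fx', 'fy', 'cx', 'cy', 'cam_to_world']
top [471.8901837349094, 471.8901837349094, 315.58255612740237, 239.78509914723728] [[0.014, 0.992, -0.122, 0.428], [-1.0, 0.014, -0.002, 0.017], [-0.001, 0.122, 0.993, 1.286], [0.0, 0.0, 0.0, 1.0]] ['image', 'fx', 'fy', 'cx', 'cy', 'cam_to_world']
wrist [337.4515314712266, 337.4515314712266, 321.93512206120926, 240.77099661290606] [[0.308, -0.915, -0.26, 0.128], [0.951, 0.296, 0.086, 0.641], [-0.002, -0.274, 0.962, 0.386], [0.0, 0.0, 0.0, 1.0]] ['image', 'fx', 'fy', 'cx', 'cy', 'cam_to_world']
```

View pics/top0.png

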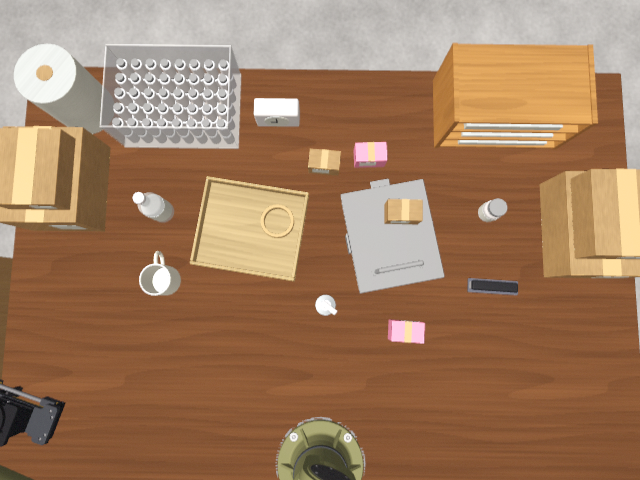

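View pics/scene0.png

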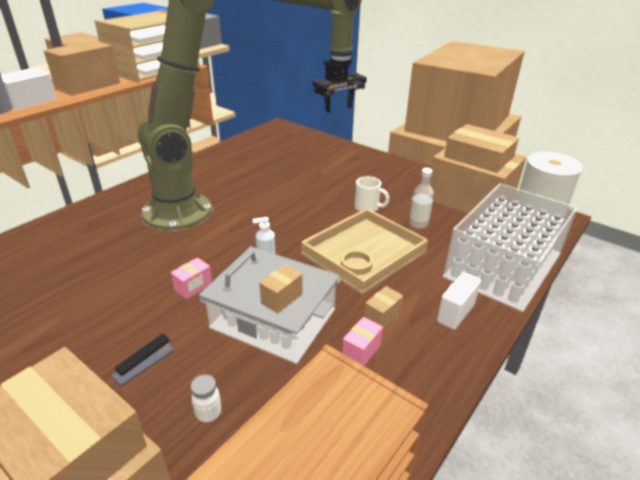

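View pics/wrist0.png

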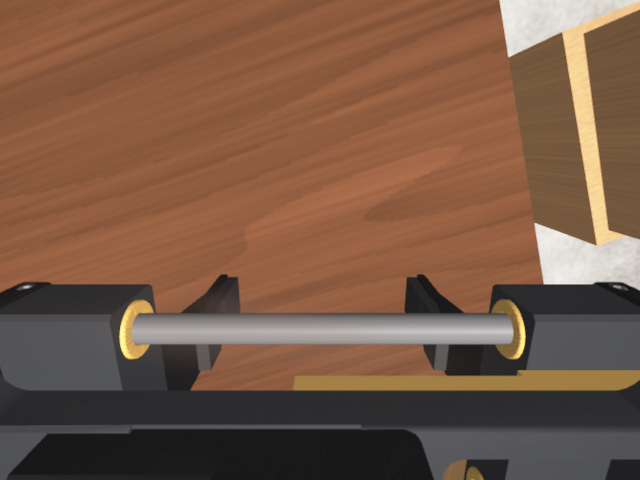

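```bash
python3 - <<'E'
import cv2
i=cv2.imread("pics/top0.png")
a=i[130:310,330:460];cv2.imwrite("pics/tub.png",cv2.resize(a,None,fx=4.3,fy=3.3*1.3 if 0 else 3.3,interpolation=2)) if 0 else cv2.imwrite("pics/tub.png",cv2.resize(i[150:300,330:480],None,fx=4,fy=4,interpolation=cv2.INTER_CUBIC))
cv2.imwrite("pics/tray.png",cv2.resize(i[160:300,180:330],None,fx=4,fy=4,interpolation=cv2.INTER_CUBIC))
E
```

```text
(no output)
```

View pics/tub.png

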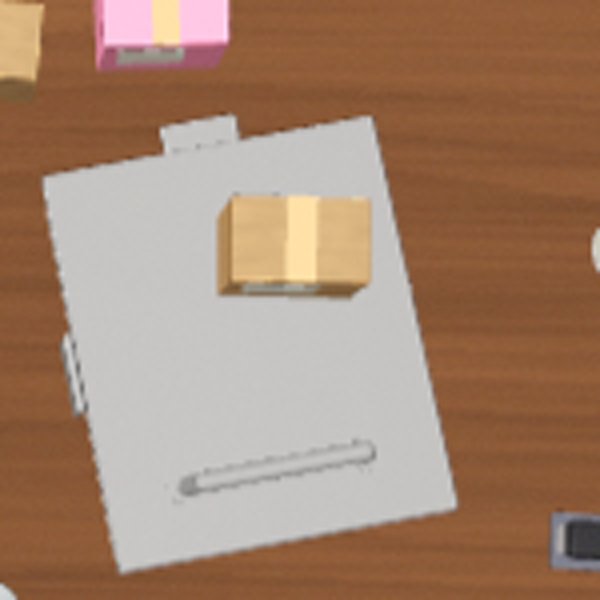

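View pics/tray.png

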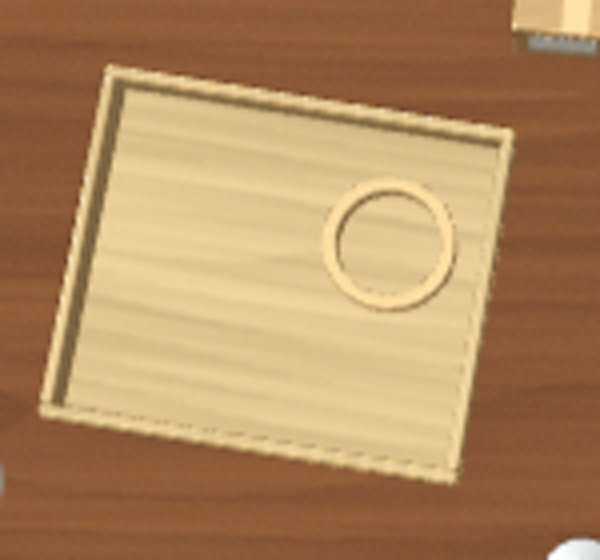

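```bash
cat > h.py <<'E'
import numpy as np,pickle
def ray(c,uv,z):
    uv=np.atleast_2d(uv).astype(float);M=np.array(c["cam_to_world"])
    d=np.c_[(uv[:,0]-c["cx"])/c["fx"],-(uv[:,1]-c["cy"])/c["fy"],-np.ones(len(uv))]@M[:3,:3].T
    return M[:3,3]+d*((z-M[2,3])/d[:,2])[:,None]
def proj(c,P):
    M=np.array(c["cam_to_world"]);p=(np.atleast_2d(P)-M[:3,3])@M[:3,:3]
    return np.c_[c["cx"]+c["fx"]*p[:,0]/-p[:,2],c["cy"]-c["fy"]*p[:,1]/-p[:,2]]
E
python3 - <<'E'
from h import *
c=pickle.load(open("c0.pkl","rb"))["top"]
def show(n,q,o,z,s=4):
    P=ray(c,(np.array(q)-1.5)/s+o,z);L=[np.linalg.norm(P[i]-P[(i+1)%len(P)]) for i in range(len(P))]
    print(n,"ctr",P.mean(0).round(4),"sides",np.round(L,4),"edge angs",[round(np.degrees(np.arctan2(*(P[(i+1)%len(P)]-P[i])[[1,0]])),1) for i in range(len(P))]);print(P.round(3).tolist())
    return P
T=(330,150)
show("lid",[(43,177),(373,116),(457,508),(121,573)],T,.1085)
show("carton",[(232,196),(371,197),(371,284),(231,284)],T,.1705)
show("handle",[(188,486),(366,452)],T,.1515)
show("tray",[(108,66),(513,130),(455,483),(40,411)],(180,160),.045)
show("tape",[(389,244)],(180,160),.024)
print("pump",ray(c,(322,305),.125), "spare",ray(c,(324,158),.062),"pinkb",ray(c,(407,328),.062),"pinkbk",ray(c,(371,152),.062))
E
```

```text
lid ctr [ 0.5871 -0.1714  0.1085] sides [0.2146 0.2538 0.2134 0.2546] edge angs [np.float64(-78.6), np.float64(-168.9), np.float64(101.7), np.float64(11.4)]
[[0.69, -0.042, 0.109], [0.733, -0.252, 0.109], [0.484, -0.301, 0.109], [0.441, -0.092, 0.109]]
carton ctr [ 0.6401 -0.1936  0.1705] sides [0.0836 0.053  0.0837 0.0536] edge angs [np.float64(-89.6), np.float64(179.2), np.float64(90.8), np.float64(-0.9)]
[[0.667, -0.152, 0.171], [0.667, -0.236, 0.171], [0.614, -0.235, 0.171], [0.613, -0.151, 0.171]]
handle ctr [ 0.5038 -0.1814  0.1515] sides [0.1094 0.1094] edge angs [np.float64(-78.4), np.float64(101.6)]
[[0.493, -0.128, 0.151], [0.515, -0.235, 0.151]]
tray ctr [0.6109 0.1966 0.045 ] sides [0.2764 0.239  0.2776 0.2359] edge angs [np.float64(-98.4), np.float64(171.8), np.float64(81.0), np.float64(-8.5)]
[[0.748, 0.316, 0.045], [0.708, 0.043, 0.045], [0.472, 0.077, 0.045], [0.515, 0.351, 0.045]]
tape ctr [0.6331 0.1257 0.024 ] sides [0.] edge angs [np.float64(0.0)]
[[0.633, 0.126, 0.024]]
pump [[0.41000328 0.0020234  0.125     ]] spare [[7.97865454e-01 6.21790434e-04 6.20000000e-02]] pinkb [[ 0.35386681 -0.21656703  0.062     ]] pinkbk [[ 0.81608991 -0.12483038  0.062     ]]
```

```bash
python3 -m pendant '[0.78,-0.84,0.12,0,0,-0.33,87, 0.78,-0.84,0.12,0,0,-0.33,87, 0.78,-0.84,0.12,0,0,-0.33,87, 0.78,-0.84,0.12,0,0,-0.33,87, 0.78,-0.84,0.12,0,0,-0.33,87, 0.78,-0.84,0.12,0,0,-0.33,87, 0.78,-0.84,0.12,0,0,-0.33,87, 0.78,-0.84,0.12,0,0,-0.33,87]' 20
```

```text
time_s: 1.15
tool_pos: [0.451, 0.3482, 0.2609]
tool_rot: [-90.0, 0.0, -44.5]
force: [0.6, 1.1, 0.7]
grip_width: 0.0872
```

```bash
python3 -m pendant '[0.34,-0.97,0,0,0,-0.33,87, 0.34,-0.97,0,0,0,-0.33,87, 0.34,-0.97,0,0,0,-0.33,87, 0.34,-0.97,0,0,0,-0.33,87, 0.34,-0.97,0,0,0,-0.33,87, 0.34,-0.97,0,0,0,-0.33,87, 0.34,-0.97,0,0,0,-0.33,87, 0.34,-0.97,0,0,0,-0.33,87, 0.34,-0.97,0,0,0,-0.33,87, 0.34,-0.97,0,0,0,-0.33,87]' && python3 -m pendant '[0.34,-0.97,0,0,0,-0.32,87, 0.34,-0.97,0,0,0,-0.31,87, 0.34,-0.97,0,0,0,-0.31,87, 0.34,-0.97,0,0,0,-0.31,87,0,0,0,0,0,0,87]'
python3 - <<'E'
from cell import env
import cv2,pickle
c=env.read_camera("wrist");cv2.imwrite("pics/wrist1.png",c["image"][:,:,::-1])
c=env.read_camera("top");cv2.imwrite("pics/top1.png",c["image"][:,:,::-1])
print(env.get_obs()["qpos"])
E
```

```text
time_s: 2.4
tool_pos: [0.5855, -0.0397, 0.2606]
tool_rot: [-90.0, 0.1, -77.5]
force: [0.3, 0.9, 0.4]
grip_width: 0.0871
time_s: 3.02
tool_pos: [0.639, -0.1983, 0.2601]
tool_rot: [-90.1, -0.1, -90.3]
force: [-1.3, -0.3, 0.9]
grip_width: 0.087
[-12.73148138  22.61328303  37.58240896  78.0384272  -13.67816439
  83.96386985  24.22103287]
```

View pics/wrist1.png

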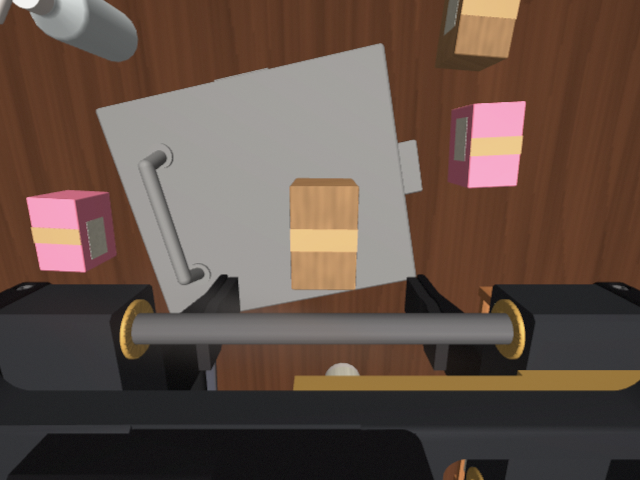

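The brown carton on the lid (wrist view about (323,240)) is centred between the fingers. The pink ones at (73,230) and (486,145) and the brown spare at (482,30) are not on the lid. Descending.

```bash
python3 -m pendant '[0.02,0.1,-0.84,0,0,0,87, 0,0,-0.84,0,0,0,87, 0,0,-0.84,0,0,0,87, 0,0,-0.5,0,0,0,87, 0,0,-0.34,0,0,0,87, 0,0,0,0,0,0,87]'
python3 - <<'E'
from cell import env
import cv2
c=env.read_camera("wrist");cv2.imwrite("pics/wrist2.png",c["image"][:,:,::-1])
E
```

```text
time_s: 3.88
tool_pos: [0.6412, -0.1892, 0.1262]
tool_rot: [-90.0, 0.0, -89.8]
force: [-0.4, 0.4, 0.4]
grip_width: 0.0868
```

View pics/wrist2.png

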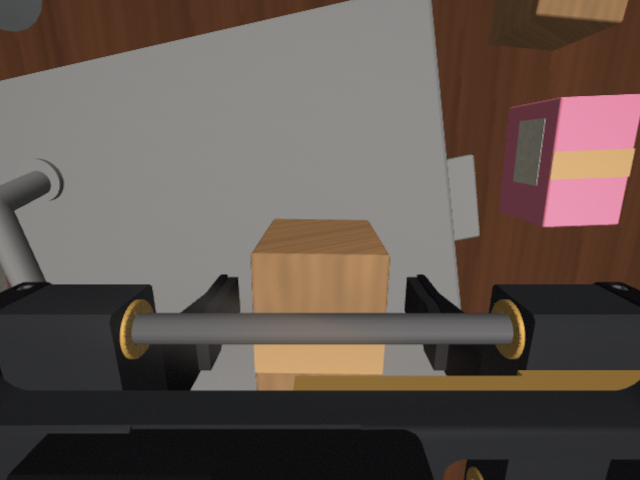

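The carton sits centred between the fingers (columns 255–385, fingers at 235 and 408). Closing.

```bash
python3 -m pendant '[0,0,0,0,0,0,40, 0,0,0,0,0,0,40, 0,0,0,0,0,0,40, 0,0,0,0,0,0,40, 0,0,0,0,0,0,40, 0,0,0.2,0,0,0,40, 0,0,0.5,0,0,0,40]' 20
```

```text
time_s: 4.8
tool_pos: [0.6408, -0.1893, 0.1544]
tool_rot: [-90.1, 0.0, -89.9]
force: [0.2, 0.5, -2.2]
grip_width: 0.0522
```

```bash
python3 -m pendant '[0,0.3,0.6,0,0,0,40, -0.04,0.7,0.5,0,0,0,40, -0.04,0.93,0,0,0,0,40, -0.04,0.93,0,0,0,0,40, -0.04,0.93,0,0,0,0,40, -0.04,0.93,0,0,0,0,40, -0.04,0.93,0,0,0,0,40, -0.04,0.93,0,0,0,0,40, -0.05,0.93,0,0,0,0,40, -0.05,0.93,0,0,0,0,40]' && python3 -m pendant '[-0.05,0.93,0,0,0,0,40, -0.05,0.9,0,0,0,0,40, -0.05,0.6,0,0,0,0,40, 0,0.3,0,0,0,0,40, 0,0,0,0,0,0,40, 0,0,0,0,0,0,40]'
python3 - <<'E'
from cell import env
import cv2
c=env.read_camera("top");cv2.imwrite("pics/top2.png",cv2.resize(c["image"][100:320,160:440,::-1],None,fx=2.5,fy=2.5))
E
```

```text
time_s: 6.05
tool_pos: [0.6266, 0.149, 0.2004]
tool_rot: [-89.9, 0.0, -89.9]
force: [0.2, -0.6, -2.5]
grip_width: 0.0517
time_s: 6.8
tool_pos: [0.6209, 0.2548, 0.1988]
tool_rot: [-90.0, -0.1, -90.0]
force: [0.7, -0.2, -0.6]
grip_width: 0.0517
```

View pics/top2.png

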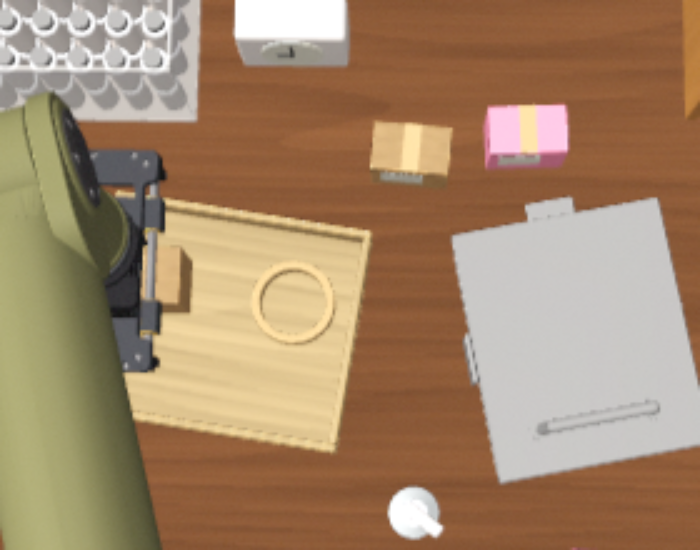

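```bash
python3 -m pendant '[0,0,-0.8,0,0,0,40, 0,0,-0.9,0,0,0,40, 0,0,-0.9,0,0,0,40, 0,0,-0.8,0,0,0,40, 0,0,-0.5,0,0,0,40, 0,0,-0.25,0,0,0,40, 0,0,-0.12,0,0,0,40, 0,0,0,0,0,0,40]'
```

```text
time_s: 7.85
tool_pos: [0.6208, 0.2572, 0.0285]
tool_rot: [-89.9, 0.0, -89.9]
force: [-0.2, 0.6, -0.8]
grip_width: 0.0522
```

```bash
python3 -m pendant '[0,0,-0.05,0,0,0,40, 0,0,-0.03,0,0,0,40, 0,0,0,0,0,0,40]'
```

```text
time_s: 8.22
tool_pos: [0.6209, 0.2574, 0.0262]
tool_rot: [-89.9, 0.1, -89.9]
force: [-2.0, -0.9, 5.7]
grip_width: 0.052
```

Contact with the floor (+5.7 N). Letting go, then straight up.

```bash
python3 -m pendant '[0,0,0,0,0,0,56, 0,0,0,0,0,0,66, 0,0,0,0,0,0,80, 0,0,0,0,0,0,80, 0,0,0.4,0,0,0,80, 0,0,0.8,0,0,0,80, 0,0,1,0,0,0,80, 0,0,1,0,0,0,80, 0,0,1,0,0,0,80, 0,0,0,0,0,0,80]'
python3 - <<'E'
from cell import env
import cv2
c=env.read_camera("wrist");cv2.imwrite("pics/wrist3.png",c["image"][:,:,::-1])
c=env.read_camera("scene");cv2.imwrite("pics/scene3.png",cv2.resize(c["image"][150:330,250:490,::-1],None,fx=3,fy=3))
E
```

```text
time_s: 9.48
tool_pos: [0.6228, 0.2576, 0.1984]
tool_rot: [-89.5, 0.2, -89.9]
force: [0.4, -0.2, 0.7]
grip_width: 0.0801
```

View pics/wrist3.png

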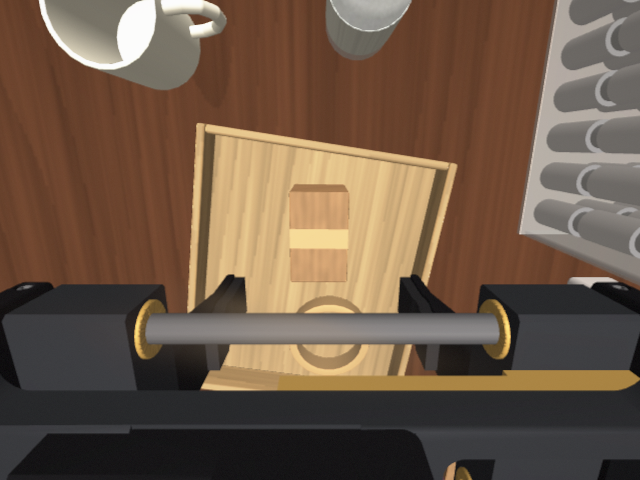

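View pics/scene3.png

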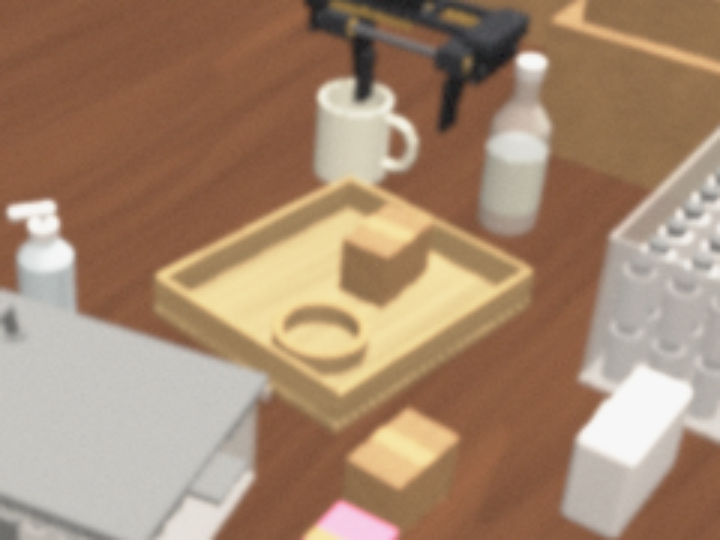

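The carton stands upright in the tray (wrist view (320,230)), clear of the tape (330,325). On to the handle.

```bash
python3 -m pendant '[-0.1,-0.5,0.3,0,0,0,80, -0.25,-0.94,0.3,0,0,0.1,80, -0.25,-0.94,0,0,0,0.1,80, -0.25,-0.94,0,0,0,0.1,80, -0.25,-0.94,0,0,0,0.1,70, -0.25,-0.94,0,0,0,0.1,60, -0.25,-0.94,0,0,0,0.1,60, -0.25,-0.94,0,0,0,0.1,60, -0.25,-0.94,0,0,0,0.1,60, -0.25,-0.94,0,0,0,0.1,60]' && python3 -m pendant '[-0.25,-0.94,0,0,0,0.12,60, -0.25,-0.9,0,0,0,0.12,60, -0.25,-0.29,0,0,0,0.1,60, 0,0,0,0,0,0,60, 0,0,0,0,0,0,60]'
python3 - <<'E'
from cell import env
import cv2,pickle
from h import *
c=env.read_camera("wrist");cv2.imwrite("pics/wrist4.png",c["image"][:,:,::-1]);pickle.dump(c,open("w4.pkl","wb"))
o=env.get_obs();p=o["tool_pos"];print(p,o["tool_rot"])
print(proj(c,[[.5057,-.1878,.1485],[.5038,-.1814,.1485],[p[0],p[1],.1485]]))
E
```

```text
time_s: 10.82
tool_pos: [0.5244, -0.1039, 0.2162]
tool_rot: [-90.1, 0.0, -80.9]
force: [0.2, -0.5, 0.8]
grip_width: 0.0603
time_s: 11.45
tool_pos: [0.4967, -0.1846, 0.2164]
tool_rot: [-90.0, 0.1, -77.3]
force: [0.5, 0.4, 0.1]
grip_width: 0.0602
[ 0.49682686 -0.18457064  0.21643197] [-8.99922626e+01  4.01102192e-02 -7.73230900e+01]
[[334.55123654 258.98480169]
 [334.01981476 250.2306667 ]
 [323.61224081 252.30042631]]
```

View pics/wrist4.png

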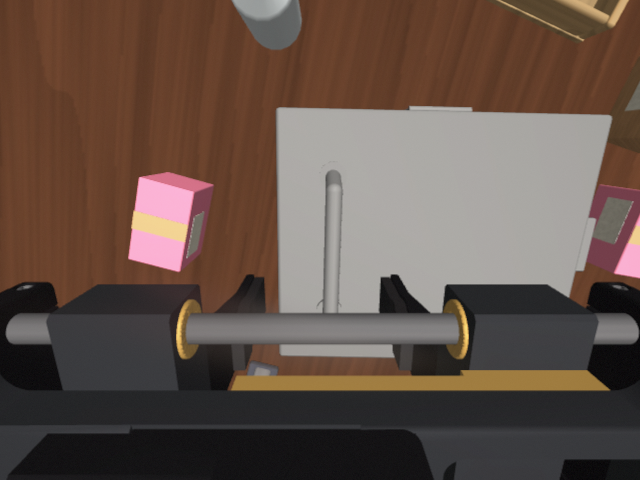

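Bar seen from (333,180) to (330,310), 10 px right of the jaw centre: shift +8 mm in x, turn −1.3°, descend.

```bash
python3 -m pendant '[0.19,0,0,0,0,-0.13,60, 0,0.02,-0.6,0,0,0,60, 0,0,-0.8,0,0,0,60, 0,0,-0.5,0,0,0,60, 0,0,-0.27,0,0,0,60, 0,0,0,0,0,0,60, 0,0,0,0,0,0,60]'
python3 - <<'E'
from cell import env
import cv2
c=env.read_camera("wrist");cv2.imwrite("pics/wrist5.png",c["image"][:,:,::-1])
E
```

```text
time_s: 12.38
tool_pos: [0.5047, -0.1859, 0.1306]
tool_rot: [-89.9, -0.0, -78.8]
force: [0.9, -0.6, 0.2]
grip_width: 0.0601
```

View pics/wrist5.png

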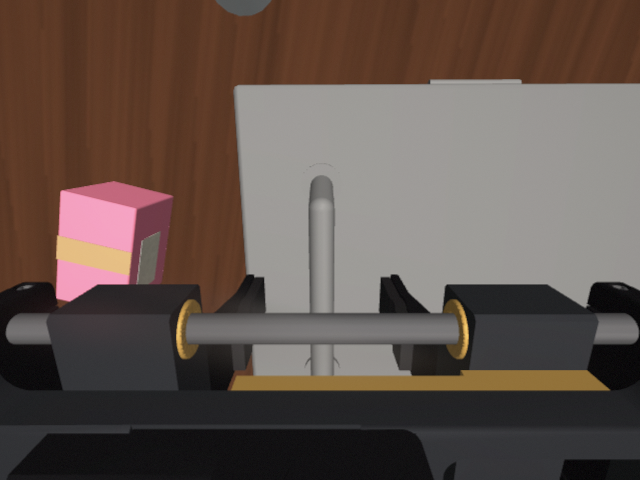

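The bar (column ~321) lies centred and parallel to the pads. Gripping hard.

```bash
python3 -m pendant '[0,0,0,0,0,0,30, 0,0,0,0,0,0,10, 0,0,0,0,0,0,5, 0,0,0,0,0,0,5, 0,0,0,0,0,0,5, 0,0,0,0,0,0,5, 0,0,0,0,0,0,5, 0,0,0,0,0,0,5]' 55
```

```text
time_s: 13.42
tool_pos: [0.5044, -0.1856, 0.1298]
tool_rot: [-89.9, -0.0, -78.8]
force: [2.9, -0.1, -1.5]
grip_width: 0.0106
```

```bash
python3 -m pendant '[0.01,0,0.1,-0.02,0.11,0,5, 0.01,0,0.1,-0.02,0.11,0,5, 0.01,0,0.1,-0.02,0.11,0,5, 0.02,0,0.1,-0.02,0.11,0,5, 0.02,0.01,0.1,-0.03,0.11,0,5, 0.02,0.01,0.1,-0.03,0.12,0,5, 0,0,0,0,0,0,5, 0,0,0,0,0,0,5]'
python3 - <<'E'
from cell import env
import cv2,pickle
c=env.read_camera("scene");cv2.imwrite("pics/scene6.png",cv2.resize(c["image"][180:380,170:390,::-1],None,fx=2.8,fy=2.8,interpolation=2));pickle.dump(c,open("s6.pkl","wb"))
c=env.read_camera("wrist");cv2.imwrite("pics/wrist6.png",c["image"][:,:,::-1])
o=env.get_obs();print({k:o[k] for k in("time_s","tool_pos","tool_rot","force","grip_width")})
E
```

```text
time_s: 14.42
tool_pos: [0.5091, -0.1847, 0.1535]
tool_rot: [-96.7, -0.1, -78.7]
force: [6.2, -0.2, -5.3]
grip_width: 0.0099
{'time_s': 14.525, 'tool_pos': array([ 0.50907863, -0.1846911 ,  0.15354287]), 'tool_rot': array([-96.65258271,  -0.13796061, -78.73962321]), 'force': array([ 6.77905367, -1.20800898, -4.87170723]), 'grip_width': 0.010780945301535675}
```

View pics/scene6.png

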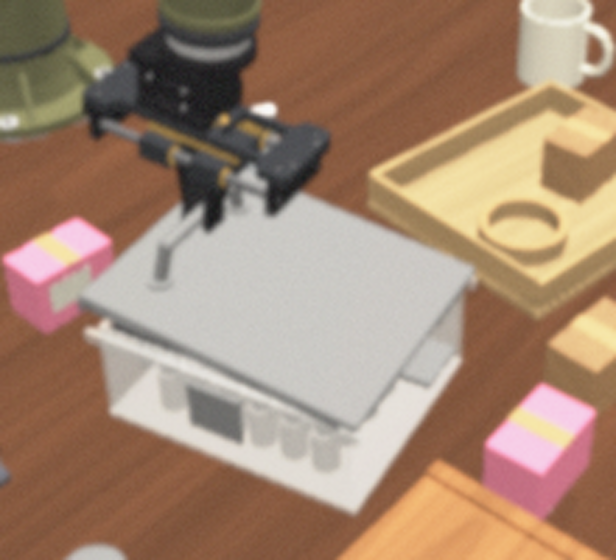

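View pics/wrist6.png

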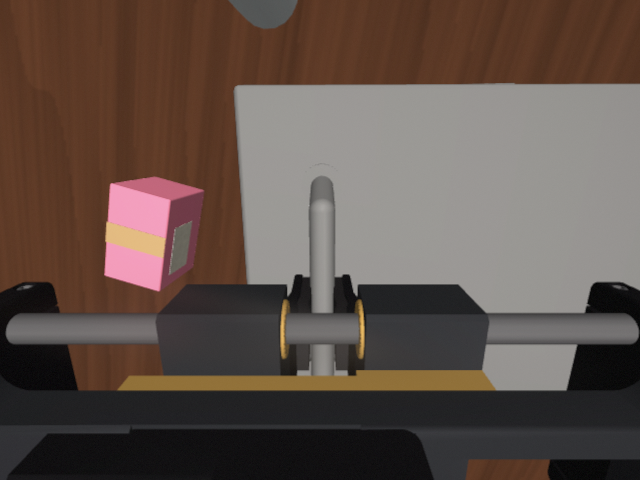

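```bash
python3 - <<'E'
from h import *
c=pickle.load(open("s6.pkl","rb"))
a=np.radians(11.3);R=np.array([[np.cos(a),-np.sin(a)],[np.sin(a),np.cos(a)]])
lidc=np.array([.5871,-.1714]); org=lidc+R@[.002,0]
for th in(0,.08,.1,.12,.15):
    q=np.array([-.250,.008]);x=.12+q[0]*np.cos(th)+q[1]*np.sin(th);z=.1005-q[0]*np.sin(th)+q[1]*np.cos(th)
    w=[*(org+R@[x,-.108]),z];print(th,((proj(c,[w])-[170,180])*2.8).round(0))
E
```

```text
0 [[ 78. 319.]]
0.08 [[ 76. 301.]]
0.1 [[ 76. 296.]]
0.12 [[ 76. 292.]]
0.15 [[ 76. 285.]]
```

Lid ajar. The tool rise gives about 0.117 rad and the corner pixel about 0.10. I'll add 2.5 mm to sit mid-range on both readings, then settle.

```bash
python3 -m pendant '[0.01,0,0.06,-0.01,0.08,0,5, 0,0,0,0,0,0,5, 0,0,0,0,0,0,5, 0,0,0,0,0,0,5, 0,0,0,0,0,0,5, 0,0,0,0,0,0,5]'
python3 - <<'E'
from cell import env
import cv2
c=env.read_camera("scene");cv2.imwrite("pics/scene7.png",cv2.resize(c["image"][150:350,170:450,::-1],None,fx=2.8,fy=2.8,interpolation=2))
cv2.imwrite("pics/corner7.png",cv2.resize(c["image"][260:320,180:260,::-1],None,fx=8,fy=8,interpolation=2))
c=env.read_camera("top");cv2.imwrite("pics/top7.png",c["image"][:,:,::-1])
o=env.get_obs();print({k:o[k] for k in("time_s","tool_pos","tool_rot","force","grip_width")})
E
```

```text
time_s: 15.28
tool_pos: [0.5097, -0.1845, 0.156]
tool_rot: [-97.4, -0.1, -78.7]
force: [7.7, 0.1, -7.4]
grip_width: 0.0103
{'time_s': 15.375, 'tool_pos': array([ 0.5097201 , -0.18452127,  0.15596118]), 'tool_rot': array([-9.74227961e+01, -7.57019051e-02, -7.87235041e+01]), 'force': array([ 7.70330873, -0.4777893 , -5.27532675]), 'grip_width': 0.010637542904864062}
```

View pics/corner7.png

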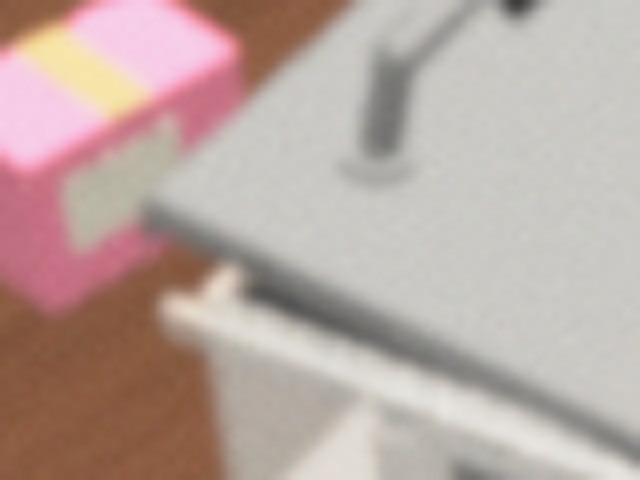

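View pics/scene7.png

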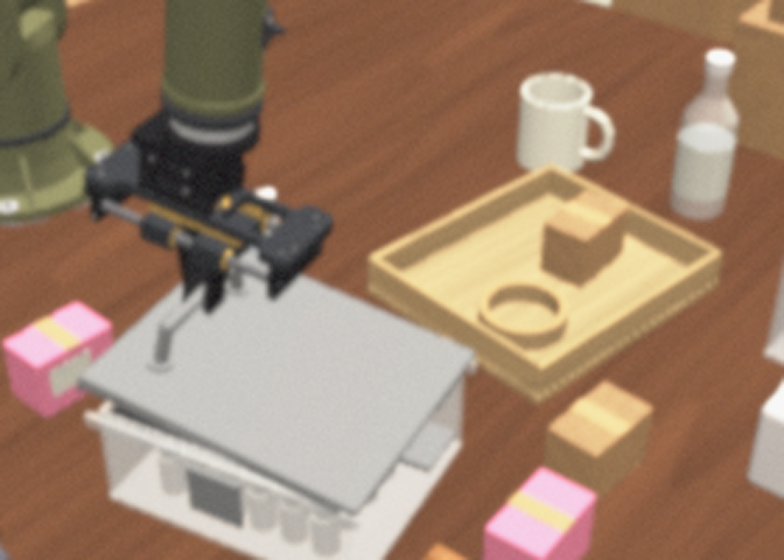

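View pics/top7.png

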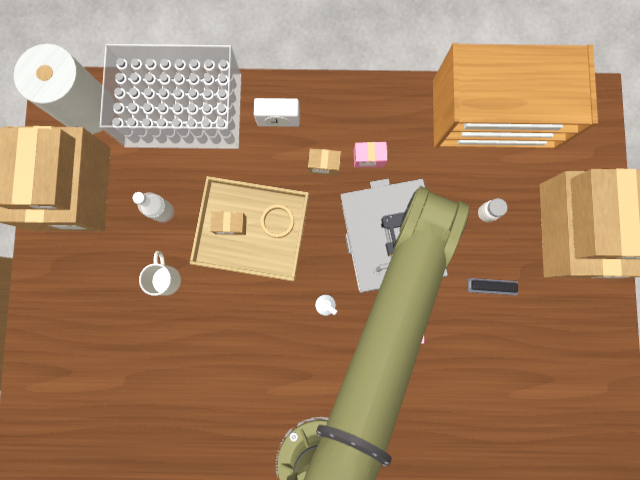

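Top view: every bystander sits at its starting pixels and the carton stands in the tray at (227,222). The lid corner is at scene pixel (199,286), which gives 0.10 rad, with 0.13 rad from the tool rise; both are well inside the limits. Handing in.

```bash
python3 - <<'E'
from cell import env
print(env.sign_off())
E
```

```text
the job is handed in; nothing more can be done
None
```

The carton now stands upright in the empty half of the tray beside the tape. The lid's seal has let go, and the gripper is holding the lid ajar by the bow handle. I handed the job in at about 15.4 s without letting go; no verdict was reported.

- **Lid opening:** the two measurements disagree. The tool rose 26 mm, which means about 0.13 rad, or the front edge about 32 mm up. The lid corner in the scene picture reads lower, about 0.10 rad or 25 mm. Both are inside the 18 to 45 mm band. The fingers read about 10.5 mm on the 12 mm bar, and the tool pose was steady.
- **Carton and the rest of the desk:** the carton was upright in the tray in the scene and top pictures. In the last top picture nothing else had visibly moved. The pink carton in front of the tub is hidden by the arm there, but the scene picture shows it standing in front of the tub.

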